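# Clamp the big tin with the eccentric knob

### The job

The lid of the biggest tin is stuck, so fix that tin for opening: take it out of the white organiser and stand it upright on the wooden clamp board, in front of the V-shaped metal stop. Let go of it, then turn the clamp's black knob clockwise until the off-centre disc presses the tin firmly into the V and pushes the sprung stop back by 2 mm or more, and leave it clamped by itself. Leave everything else where it lies.

Things in the scene. Friction and masses are not known exactly. Their poses are not given: they have to be found in the camera images.
- big_tin_center (a point): Centre (half-way up, 20 mm above its underside) of the biggest tin: plain steel, round, 50 mm across, 40 mm tall, about 110 g, closed, standing flat on the organiser's floor in one of five places. z axis up.
- big_tin: The same tin; origin at the centre of its underside, z up.
- organiser: White plastic drawer organiser, fixed, 214 (x) x 264 (y) x 28 mm high, walls and floor 4 mm; origin at the centre of its underside. Tins stand in its -x bay in two rows along y, 62 mm apart; in a row centres are 76 mm apart or more, and 50 mm or more from the end walls, so fingers fit best on a tin's +y and -y sides (organiser axes). The +x bay holds spoon and brush.
- board: Dark wooden clamp board, fixed, 200 (x) x 110 (y) x 14 mm thick, origin at the centre of its underside. Its +x is the clamping direction: the cam's pivot stands at x = -44 mm, y = -26 mm, the tin's place at x = +9 mm, y = 0, the sprung metal stop beyond it, and at the end a fixed metal block, 22 mm high.
- seat (a point): Where the centre (half-way up) of the biggest tin is when it stands on the board touching both faces of the stop: 20 mm above the board's top; moves with the stop. Axes as the board's: x from cam to stop, z up. With the cam as it starts the tin has at least 11 mm of free play from here towards -x; the turning cam pushes it home.
- stop (a joint): How far the aluminium V-shaped stop on the board is pushed back along the board's +x, m: 0 at rest, 0.004 at its end. A spring (3 N per mm) holds it at 0. It is 22 mm high, with two upright faces towards the cam, normals 40 degrees either side of the board's x axis, that end 20 mm either side of the centre line, so fingers fit on the tin's +y and -y sides.
- knob_grip (a point): Where to grip the knob: on the pivot axis, 58 mm above the board's top, 12 mm below the knob's top. The knob is an upright black bar 46 mm long, 14 mm thick, 36 mm tall (34 to 70 mm above the board), turning with the steel cam disc under it. Axes turn with it: x points to the disc's lobe (farthest side), y along the bar, z up; grip it across x.
- cam (a joint): Cam and knob angle, rad, 0 to 2.15, growing clockwise from above. The smooth disc (radius 28 mm, 3 to 15 mm above the board) is centred 14 mm off the pivot, towards the lobe, which points 2.65 rad minus this angle anticlockwise of the board's x axis. Starts at 0 to 0.3; bears on a tin that is home at about 1.2; the stop is fully back at about 1.55. Stiff (0.2 N m friction), stays where left.
- small_tin0_center (a point): Centre of a small steel tin, 40 mm across, 18 mm tall, in the organiser; to be left alone.
- small_tin1_center (a point): Centre of a small steel tin, 40 mm across, 18 mm tall, in the organiser; to be left alone.
- small_tin2_center (a point): Centre of a small steel tin, 40 mm across, 18 mm tall, in the organiser; to be left alone.
- small_tin3_center (a point): Centre of a small steel tin, 40 mm across, 18 mm tall, in the organiser; to be left alone.
- spoon_grip (a point): Steel tea spoon, 130 mm long, lying in the organiser's +x bay; point on its handle; to be left alone.
- brush_grip (a point): Hard silicone brush, 170 mm long, lying in the organiser's +x bay; point on its handle; to be left alone.
- jar_center (a point): Centre of an open clear glass jar, 60 mm across, 74 mm tall, upright on the counter; to be left alone.
- cap_center (a point): Centre of the jar's steel twist cap, 57 mm across, 14 mm tall, flat on the counter beside the jar; to be left alone.
There are look-alikes about, which are no part of the job. What is shaped like the big_tin but pink or red is not meant. Several things have the shape of the board; the one meant has the colours described above.

How it is judged:
By the outcome, as a careful person would: the job done as asked, in the order asked, and still so for the second after the job is handed in, with the robot touching nothing.
It also fails if it takes over 51 s, if anything falls off the work surface, if the arm or the gripper's body presses on something with over 40 N, if the wrist force passes 120 N, or if a joint passes its speed limit or range.

### The arm

A 6-joint arm with a two-finger parallel gripper is mounted at the origin on the work surface. World frame = base frame: x ahead of the robot, y to its left, z up, the work surface at z = 0. Lengths are in m, angles in rad, forces in N, time in s.
With the tool pointing down it reaches from about 0.375 to 0.9 m from the base axis. Payload 3.1 kg.
Tool frame: the origin (TCP) lies on the centre line of the jaws, within the pads' length; the fingertips stand 22 mm ahead of it and the grasp point (between the pads) lies 3 mm ahead of it; z points along the fingers, x is the direction in which the jaws open and shut, and the axes are right-handed (so a half turn about z gives the same grasp; the last joint's range is limited). The gripper opens to 87 mm and grips with 3 to 60 N. Pads are 19 mm wide; open, the fingers measure 117 mm over their backs; the gripper's body (75 mm by 190 mm) begins 51 mm behind the grasp point.
Start: joints at [1.046, 0.527, 1.433, -0, 1.181, -0.178], TCP at [0.212, 0.588, 0.245] pointing down, gripper open.
Joint ranges: [-3.08, 3.08], [-0.75, 2.2], [0.22, 2.44], [-1.43, 4.57], [0, 2.65], [-2.85, 2.85]. Speed limits (rad/s): [2.79, 2.79, 3.14, 3.14, 3.14, 3.14].

### API

Orientations are given as a unit quaternion [x, y, z, w].
In Python, from rig import robot, camera, order gives the robot as it stands.
- The arm moves only by the shell command python3 -m pendant 'ROWS' [OPENING] [FORCE]. ROWS is JSON, a list of rows, each a list of 2 entries, a list of its own where there are three numbers: the shift along the tool's x, y, z in mm, then the turn about the tool's z in degrees. A call has 1 to 8 rows; each row shifts and turns the commanded pose from where the row before left it, along the tool's axes as they then stand; what a row does not reach is not made up. A row lasts 1/8 s, in which the tool goes at most 62.5 mm and 10.7 degrees, less where a joint would pass 70% of its speed; a pose out of reach is approached as far as the arm can. A call with a gripper value outside its range is refused whole. OPENING is the finger opening in mm, from 0 to 87, set as the call begins (- or left out, the last holds). The fingers move at their own pace and stop on an object; FORCE is the grip in N (left out, the last holds). Time passes only in rows, so rows that do not move let the fingers close. It gives the time, the measured TCP pose, the force and the opening at its end, in the units of the state.
- robot.get_obs(): the state, without advancing time (a new reading comes with each control period).
- camera(name): name is "scene" or "side" or "wrist"; returns a dict with "pixels" (420x560x3 uint8, blue, green, red), "mtx" (3x3 intrinsics, pixels), "R" (3x3) and "t" (3): a world point X has camera coordinates R X + t. Camera axes: x right, y down, z forward; pixel columns grow to the right and rows downward; lengths in m; the calibration is good to about 2 mm. A picture is of the moment at which its call begins. There is no depth.
- order.hand_in(): hands the job in, once; it reports no verdict.
The state is a dict: "time": time; "q": joint angles; "joint_velocities": joint speeds; "joint_torque": joint torques, N m; "position": TCP position; "tool_rot": TCP orientation; "ft_force": force on the tool from outside, world axes, zero at the start; "moment": the same for the moment, N m; "grip_width": finger opening in m.
Only numpy, scipy, OpenCV 4.12 (cv2) and the standard library are available. Lean on these libraries where they do the work, as an engineer would, in place of code of your own. Each camera call takes 0.05 s, during which the arm holds its last target. There are 200 camera calls.

## Working session

There is one attempt and no reset: what is moved stays moved. The work goes in short steps, Python scripts to look and compute and a shell command to move; the robot and the scene stay as the last step left them, time stands still between calls to the robot, and variables do not carry over. Pictures are saved under pics/ and viewed, about 8 in all and at most 12, crops included, and the job is handed in when it is done.

```bash
mkdir -p pics
cat > h.py <<'E'
import numpy as np, cv2
from rig import robot, camera, order
from scipy.spatial.transform import Rotation as Ro
def save(name,fn):
    c=camera(name); cv2.imwrite(fn,c["pixels"]); np.savez(fn[:-4]+'.npz',**c); return c
def back(c,uv,z):
    M,R,t=c["mtx"],c["R"],c["t"]
    d=R.T@np.linalg.solve(M,np.array([uv[0],uv[1],1.])); o=-R.T@t
    return o+d*(z-o[2])/d[2]
def proj(c,X):
    p=c["mtx"]@(c["R"]@np.asarray(X,float)+c["t"]); return p[:2]/p[2]
E
python3 - <<'E'
from h import *
for n in ("scene","side"):
    c=save(n,f"pics/{n}0.png"); print(n,-c["R"].T@c["t"],c["R"][2])
o=robot.get_obs(); print(o["time"],o["position"],o["tool_rot"],o["grip_width"])
print(Ro.from_quat(o["tool_rot"]).as_matrix().round(3))
E
```

```text
scene [0.90347605 0.35087925 0.86481091] [-0.41487357 -0.33144801 -0.84736187]
side [0.39112086 0.79023267 0.86786272] [ 0.13437621 -0.67388996 -0.72650902]
0.1 [0.21149611 0.58747235 0.24367236] [ 8.18204208e-01  5.74926877e-01 -8.89188282e-04  4.11675791e-04] 0.08706064107644465
[[ 0.339  0.941 -0.001]
 [ 0.941 -0.339 -0.002]
 [-0.002 -0.    -1.   ]]
```

View pics/scene0.png

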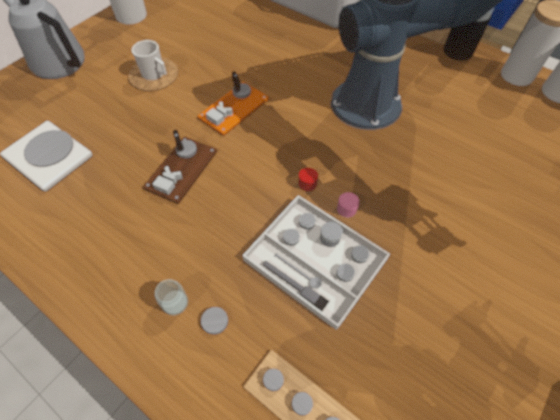

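View pics/side0.png

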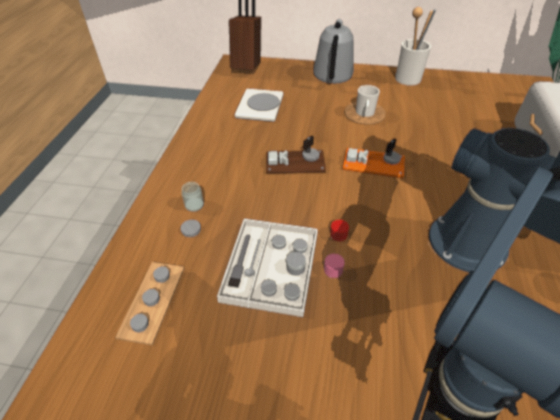

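The scene picture shows the organiser around (315,258) with the big tin at (331,233), and the dark board at (181,168). In the side picture they are at (270,265), (296,263) and (295,161). The orange board is a look-alike. I'll enlarge these areas next.

Run:
```python
from h import *
def crop(fn,x,y,w,h,s):
    im=cv2.imread(fn)[y:y+h,x:x+w]; im=cv2.resize(im,None,fx=s,fy=s,interpolation=cv2.INTER_CUBIC)
    for k in range(0,w,10): cv2.line(im,(int(k*s),0),(int(k*s),6),(0,255,0),1); (k%20==0) and cv2.putText(im,str(x+k),(int(k*s),16),0,.35,(0,255,0),1)
    for k in range(0,h,10): cv2.line(im,(0,int(k*s)),(6,int(k*s)),(0,255,0),1); (k%20==0) and cv2.putText(im,str(y+k),(8,int(k*s)+4),0,.35,(0,255,0),1)
    return im
a=crop("pics/scene0.png",240,190,160,140,2.5)[:300]
a=cv2.resize(crop("pics/scene0.png",240,190,160,140,2.5),(400,350))
b=crop("pics/scene0.png",140,120,80,60*0+87,4)
b=crop("pics/scene0.png",140,120,80,70,5)
c=crop("pics/side0.png",215,215,108,100,3)[:250]
d=crop("pics/side0.png",260,130,70,50,6)
cv2.imwrite("pics/c1.png",np.hstack([cv2.copyMakeBorder(b,0,350-350,0,0,0), a]))
m=np.zeros((300,800,3),np.uint8); c=crop("pics/side0.png",215,215,110,100,3); m[:,:330]=c; m[:,340:760]=d[:300]
cv2.imwrite("pics/c2.png",m)
big=np.zeros((650,800,3),np.uint8); big[:350,:400]=b; big[:350,400:]=a; big[350:]=m
cv2.imwrite("pics/c.png",cv2.resize(big[:,:],(738,600)))
c=dict(np.load("pics/scene0.npz"));s=dict(np.load("pics/side0.npz"))
print("tin",back(c,(331,229),.044)[:2],back(s,(296,260),.044)[:2])
print("org corners scene z.028",[back(c,p,.028)[:2].round(3) for p in [(298,199),(388,254),(336,320),(244,256)]])
print("board",[back(c,p,.014)[:2].round(3) for p in [(173,134),(217,152),(181,200),(145,183)]])
```

```text
tin [0.4585081  0.16877096] [0.45982813 0.17454395]
org corners scene z.028 [array([0.428, 0.052]), array([0.426, 0.306]), array([0.628, 0.294]), array([0.631, 0.045])]
board [array([ 0.455, -0.368]), array([ 0.428, -0.223]), array([ 0.603, -0.189]), array([ 0.622, -0.303])]
```

View pics/c.png

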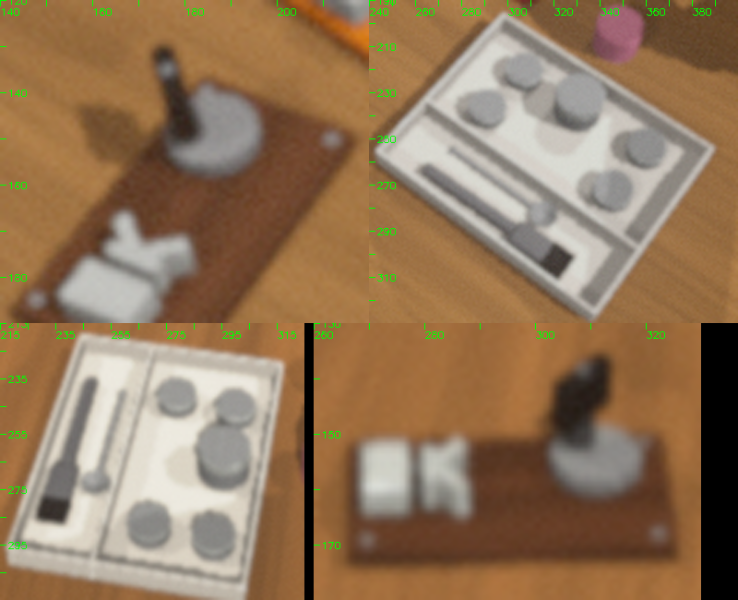

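```bash
python3 -m pendant '[[[-38,46.5,0],0],[[-38,46.5,0],0],[[-38,46.5,0],0],[[-38,46.5,0],0],[[-38,46.5,0],0],[[-38,46.5,0],0],[[-38,46.5,0],0],[[-38,46.5,0],0]]' 70 20
python3 -m pendant '[[[0,0,0],-10],[[0,0,0],-10],[[0,0,0],0],[[0,0,0],0]]'
python3 - <<'E'
from h import *
c=dict(np.load("pics/scene0.npz"));s=dict(np.load("pics/side0.npz"))
for k,ps in ((c,[(184,138),(217,150),(181,200),(145,183)]),(s,[(266.5,173),(325.8,172.5),(323.4,151),(266.5,151)])):
    print("board",[back(k,p,.014)[:2].round(3).tolist() for p in ps])
print([back(s,p,.028)[:2].round(3).tolist() for p in [(243,219),(317,229),(302,314),(217,300)]])
w=save("wrist","pics/w1.png"); print(-w["R"].T@w["t"],w["R"].round(2))
print([proj(w,X).round() for X in [(.459,.172,.044),(.43,.05,.028),(.43,.3,.028),(.63,.3,.028)]])
E
```

```text
time: 1.1
position: [0.4593, 0.1741, 0.2444]
tool_rot: [0.818, 0.575, -0.0, -0.0]
ft_force: [0.6, 1.4, 0.3]
grip_width: 0.0699
time: 1.6
position: [0.4585, 0.176, 0.2444]
tool_rot: [0.707, 0.707, -0.0, -0.0]
ft_force: [-0.3, 0.4, 0.6]
grip_width: 0.07
board [[0.447, -0.332], [0.423, -0.228], [0.603, -0.189], [0.622, -0.303]]
board [[0.609, -0.184], [0.417, -0.218], [0.436, -0.332], [0.632, -0.299]]
[[0.633, 0.043], [0.419, 0.045], [0.424, 0.317], [0.633, 0.315]]
[0.38809632 0.17613194 0.38602003] [[-0.    1.   -0.  ]
 [ 0.97  0.    0.26]
 [ 0.26 -0.   -0.97]]
[array([277., 185.]), array([163., 155.]), array([396., 156.]), array([381., 319.])]
```

View pics/w1.png

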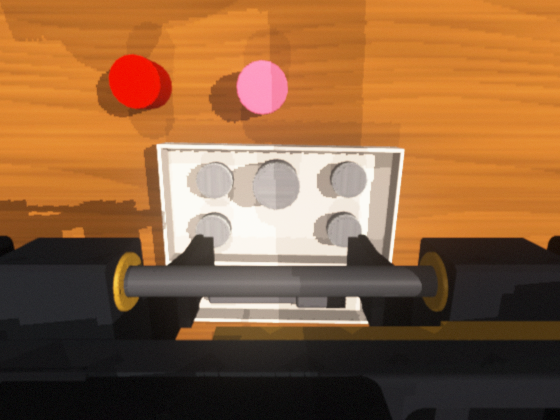

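The wrist view shows the big tin's top centre at about (276.5,184), which is where (.459,.172) projects. The organiser is nearly square to the world axes (rim corners (159,146) and (403,150)). Going down to grip it.

```bash
python3 - <<'E'
from h import *
w=dict(np.load("pics/w1.npz")); print(back(w,(276.5,184),.044))
E
python3 -m pendant '[[[-4,0,50],0],[[0,0,50],0],[[0,0,50],0],[[0,0,30],0],[[0,0,20],0],[[0,0,8],0],[[0,0,0],0]]'
python3 -m pendant '[[[0,0,0],0],[[0,0,0],0],[[0,0,0],0],[[0,0,0],0]]' 40 25
```

```text
[0.45792132 0.17196068 0.044     ]
time: 2.52
position: [0.4588, 0.1721, 0.0364]
tool_rot: [0.706, 0.708, -0.0, -0.0]
ft_force: [1.0, 0.9, 0.8]
grip_width: 0.0701
time: 3.02
position: [0.4592, 0.1719, 0.0372]
tool_rot: [0.706, 0.708, 0.001, 0.0]
ft_force: [-0.8, 0.2, 6.3]
grip_width: 0.0492
```

```bash
python3 -m pendant '[[[0,0,-15],0],[[0,0,-40],0],[[0,0,-55],0],[[0,0,-55],0],[[0,0,-48],0]]'
python3 -m pendant '[[[-52.5,19,0],0],[[-52.5,19,0],0],[[-52.5,19,0],0],[[-52.5,19,0],0],[[-52.5,19,0],0],[[-52.5,19,0],0],[[-52.5,19,0],0],[[-52.5,19,0],0]]'
python3 -m pendant '[[[0,0,0],-10.5],[[0,0,0],0],[[0,0,0],0]]'
python3 - <<'E'
from h import *
w=save("wrist","pics/w2.png"); 
o=robot.get_obs(); print(o["position"], Ro.from_quat(o["tool_rot"]).as_matrix().round(3))
E
```

```text
time: 3.65
position: [0.4583, 0.1719, 0.2522]
tool_rot: [0.706, 0.708, 0.0, 0.0]
ft_force: [0.2, 0.4, -1.3]
grip_width: 0.0498
time: 4.65
position: [0.6119, -0.249, 0.2499]
tool_rot: [0.706, 0.708, 0.0, -0.0]
ft_force: [0.9, 0.6, -1.1]
grip_width: 0.0497
time: 5.03
position: [0.6115, -0.2466, 0.2497]
tool_rot: [0.639, 0.769, -0.0, -0.001]
ft_force: [-1.4, 0.5, -0.8]
grip_width: 0.0493
[ 0.61171887 -0.24654717  0.24976953] [[-0.184  0.983 -0.001]
 [ 0.983  0.184  0.   ]
 [ 0.001 -0.    -1.   ]]
```

View pics/w2.png

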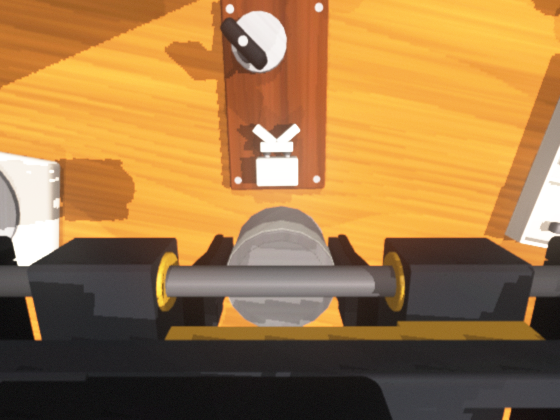

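The wrist view shows the dark board's four screws at (230,7), (319,7), (317,179) and (236,181). The V tips are at (257,129) and (296,128). The knob bar runs from (227,24) to (262,63) with a white dot at (243,41), and the disc is centred near (259,41).

Run:
```python
from h import *
w=dict(np.load("pics/w2.npz"))
S=np.array([back(w,p,.014)[:2] for p in [(230,7),(319,7),(317,179),(236,181)]])
c=S.mean(0);e1=S[2]-S[1];e2=S[3]-S[0];f=S[1]-S[0];g=S[2]-S[3]
print(S.round(4),c,[np.degrees(np.arctan2(v[1],v[0])).round(1) for v in (e1,e2,f,g)],[np.linalg.norm(v).round(4) for v in(e1,e2,f,g)])
cor=[back(w,p,.014)[:2] for p in [(231,188.5),(325,187.5)]];v=cor[1]-cor[0];print("edge",cor,np.linalg.norm(v),np.degrees(np.arctan2(v[1],v[0])))
yaw=np.arctan2(*(e1+e2)[::-1]);
for yaw in (yaw, np.arctan2(v[1],v[0])-np.pi/2):
    R=np.array([[np.cos(yaw),-np.sin(yaw)],[np.sin(yaw),np.cos(yaw)]])
    mid=(cor[0]+cor[1])/2; cc=mid-R@[.1,0]
    print(np.degrees(yaw),"centre from edge",cc,"seat",cc+R@[.009,0],"piv",cc+R@[-.044,-.026], "screws",((S-cc)@R).round(4).tolist())
    for n,p,z in (("tipL",(257,129),.036),("tipR",(296,128),.036),("blk",(277,186),.036),("piv dot",(243,41),.084),("disc",(259,41),.029),("k1",(227,24),.084),("k2",(262,63),.084)):
        X=back(w,p,z)[:2]; print(n,X.round(4),((X-cc)@R).round(4))
```

```text
[[ 0.4474 -0.3291]
 [ 0.4308 -0.2404]
 [ 0.6044 -0.2049]
 [ 0.6238 -0.2963]] [ 0.52661886 -0.26767007] [np.float64(11.6), np.float64(10.5), np.float64(100.6), np.float64(102.0)] [np.float64(0.1771), np.float64(0.1795), np.float64(0.0903), np.float64(0.0935)]
edge [array([ 0.6336597 , -0.30067665]), array([ 0.61247348, -0.19363896])] 0.10911427037287143 101.19597847099058
11.047465646805712 centre from edge [ 0.52491971 -0.26632002] seat [ 0.53375293 -0.26459542] piv [ 0.48671726 -0.30026958] screws [[-0.0881, -0.0468], [-0.0874, 0.0435], [0.0898, 0.0451], [0.0913, -0.0484]]
tipL [ 0.5605 -0.2809] [ 0.0321 -0.0211]
tipR [ 0.552 -0.241] [0.0314 0.0196]
blk [ 0.6164 -0.2493] [ 0.093  -0.0009]
piv dot [ 0.4885 -0.3017] [-0.0425 -0.0277]
disc [ 0.4759 -0.2935] [-0.0533 -0.0173]
k1 [ 0.4781 -0.3169] [-0.0557 -0.0406]
k2 [ 0.5026 -0.2829] [-0.0251 -0.012 ]
11.195978470990585 centre from edge [ 0.52496971 -0.26657436] seat [ 0.53379843 -0.26482687] piv [ 0.48685539 -0.30062283] screws [[-0.0882, -0.0463], [-0.0873, 0.044], [0.0899, 0.0451], [0.0912, -0.0484]]
tipL [ 0.5605 -0.2809] [ 0.0321 -0.0209]
tipR [ 0.552 -0.241] [0.0315 0.0198]
blk [ 0.6164 -0.2493] [ 0.093  -0.0008]
piv dot [ 0.4885 -0.3017] [-0.0426 -0.0274]
disc [ 0.4759 -0.2935] [-0.0534 -0.0169]
k1 [ 0.4781 -0.3169] [-0.0558 -0.0402]
k2 [ 0.5026 -0.2829] [-0.0251 -0.0117]
```

```bash
python3 -m pendant '[[[-2,-41.5,0],0],[[-2,-41.5,0],-0.5],[[0,0,0],0],[[0,0,0],0]]'
python3 -m pendant '[[[0,0,50],0],[[0,0,50],0],[[0,0,50],0],[[0,0,25],0],[[0,0,15],0],[[0,0,5],0],[[0,0,0],0],[[0,0,0],0]]'
python3 -m pendant '[[[0,0,3],0],[[0,0,1.5],0],[[0,0,1],0],[[0,0,0],0]]'
```

```text
time: 5.58
position: [0.532, -0.2666, 0.2502]
tool_rot: [0.635, 0.773, 0.0, 0.001]
ft_force: [0.2, 0.3, -0.7]
grip_width: 0.0494
time: 6.58
position: [0.5322, -0.2674, 0.0558]
tool_rot: [0.635, 0.773, 0.0, 0.001]
ft_force: [0.9, -0.4, -1.2]
grip_width: 0.0497
time: 7.08
position: [0.5312, -0.2669, 0.049]
tool_rot: [0.635, 0.773, -0.0, -0.0]
ft_force: [-0.5, -0.5, -1.2]
grip_width: 0.0493
```

```bash
python3 -m pendant '[[[0,0,1],0],[[0,0,1],0],[[0,0,0.5],0],[[0,0,0],0]]'
```

```text
time: 7.58
position: [0.5313, -0.2669, 0.0472]
tool_rot: [0.635, 0.773, -0.0, 0.0]
ft_force: [-1.3, 0.2, 5.3]
grip_width: 0.0497
```

The tin is down, with 5 N at the expected height. I'll release it, rise, and look.

```bash
python3 -m pendant '[[[0,0,0],0],[[0,0,0],0],[[0,0,0],0]]' 70
python3 -m pendant '[[[0,0,-20],0],[[0,0,-50],0],[[0,0,-50],0],[[0,0,-50],0],[[0,40,-30],0],[[0,40,0],0],[[0,0,0],0],[[0,0,0],0]]'
python3 - <<'E'
from h import *
w=save("wrist","pics/w3.png"); 
o=robot.get_obs(); print(o["position"], Ro.from_quat(o["tool_rot"]).as_matrix().round(3))
E
```

```text
time: 7.95
position: [0.5313, -0.2669, 0.0463]
tool_rot: [0.635, 0.773, 0.0, -0.0]
ft_force: [0.3, -0.2, -0.2]
grip_width: 0.0677
time: 8.95
position: [0.6087, -0.251, 0.2455]
tool_rot: [0.635, 0.773, -0.0, -0.001]
ft_force: [0.1, 0.3, -0.2]
grip_width: 0.0702
[ 0.60841126 -0.25117885  0.24554696] [[-0.194  0.981 -0.003]
 [ 0.981  0.194  0.001]
 [ 0.002 -0.002 -1.   ]]
```

View pics/w3.png

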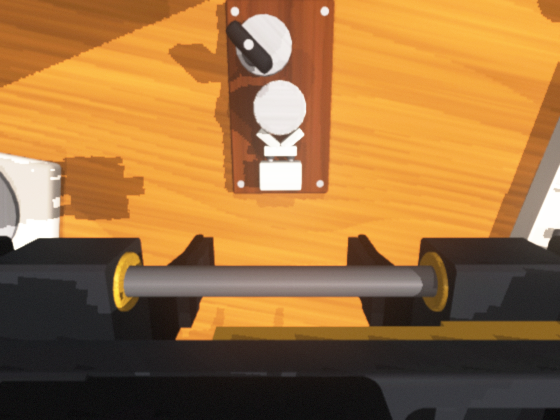

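The tin stands upright at (279,107), just in front of the V. The knob bar runs from (232,27) to (268,68), with the dot at (248,44). Next I'll work out the knob grasp.

Run:
```python
from h import *
w=dict(np.load("pics/w3.npz")); o=robot.get_obs(); T=Ro.from_quat(o["tool_rot"]).as_matrix(); print(o["q"])
S=np.array([back(w,p,.014)[:2] for p in [(234,11),(324,12),(320,184),(241,184)]]); v=S[2]+S[3]-S[0]-S[1]; yaw=np.arctan2(v[1],v[0]); c=S.mean(0)
R=np.array([[np.cos(yaw),-np.sin(yaw)],[np.sin(yaw),np.cos(yaw)]])
print(c,np.degrees(yaw),"piv",c+R@[-.044,-.026],"tin board",(back(w,(279.5,107.5),.054)[:2]-c)@R)
# bar outline: dark pixels
im=w["pixels"]; m=(im.max(2)<60).astype(np.uint8); m[:15]=0;m[85:]=0;m[:,:222]=0;m[:,280:]=0
ct=max(cv2.findContours(m,0,2)[0],key=cv2.contourArea); print(cv2.minAreaRect(ct))
for p in [(248,44),(249.5,47)]: print(back(w,p,.084)[:2])
a,b=back(w,(232,27),.084),back(w,(268,68),.084); print("bar yaw",np.degrees(np.arctan2(*(b-a)[1::-1])),(a+b)[:2]/2)
P=np.array([.4875,-.301]); d=np.r_[P-o["position"][:2],0]; print("shift tool",T.T@d*1000)
```

```text
[-5.60800860e-01  5.73554923e-01  1.33997247e+00 -4.23778508e-04
  1.23096561e+00 -2.32636470e+00]
[ 0.52710342 -0.26742296] 11.695482116046547 piv [ 0.48928737 -0.30180242] tin board [ 0.00534796 -0.00032603]
((246.84237670898438, 54.01494598388672), (51.400386810302734, 8.813162803649902), 37.09284210205078)
[ 0.48809324 -0.30225359]
[ 0.49012556 -0.30062652]
bar yaw 54.16714517002656 [ 0.49060908 -0.29989295]
shift tool [ -25.46021656 -128.27076325    0.26266434]
```

```bash
python3 -m pendant '[[[-8.5,-42,0],0],[[-8.5,-42,0],0],[[-8.5,-43,0],0],[[0,0,0],10.5],[[0,0,0],10.5],[[0,0,0],10.5],[[0,0,0],10.5],[[0,0,0],10.5]]' 44
python3 -m pendant '[[[0,0,0],10.5],[[0,0,0],10.5],[[0,0,0],10.5],[[0,0,0],10.5],[[0,0,0],10.5],[[0,0,0],10.5],[[0,0,0],10.5],[[0,0,0],10.5]]'
python3 -m pendant '[[[0,0,50],0],[[0,0,50],0],[[0,0,20],0],[[0,0,0],0],[[0,0,0],0]]'
python3 - <<'E'
from h import *
w=save("wrist","pics/w4.png"); s=save("side","pics/s4.png")
o=robot.get_obs(); T=Ro.from_quat(o["tool_rot"]).as_matrix(); print(o["position"],T.round(3),o["q"])
print(T.T@np.r_[np.array([.4885,-.3012])-o["position"][:2],0]*1000)
im=cv2.resize(s["pixels"][90:200,230:350],None,fx=3.82,fy=3.82,interpolation=2)
b=np.zeros((420,800,3),np.uint8); b[:,:342]=w["pixels"][:,110:452]; b[:,342:]=im[:420,:458]; cv2.imwrite("pics/m4.png",b)
E
```

```text
time: 10.0
position: [0.4887, -0.301, 0.2462]
tool_rot: [0.913, 0.409, -0.0, -0.001]
ft_force: [0.2, 0.7, -1.4]
grip_width: 0.0442
time: 11.0
position: [0.4887, -0.301, 0.2461]
tool_rot: [0.952, -0.307, -0.001, -0.0]
ft_force: [0.0, 0.1, -0.2]
grip_width: 0.044
time: 11.62
position: [0.4901, -0.3017, 0.1274]
tool_rot: [0.953, -0.304, 0.001, 0.0]
ft_force: [0.1, -0.4, 0.6]
grip_width: 0.0439
[ 0.49061079 -0.30179209  0.12797302] [[ 0.816 -0.578  0.002]
 [-0.578 -0.816 -0.002]
 [ 0.003  0.    -1.   ]] [-7.45370975e-01  6.19307420e-01  1.66019094e+00 -6.39806712e-05
  8.59375547e-01 -1.28734772e-01]
[-2.0644693   0.73753481 -0.00526051]
```

View pics/m4.png

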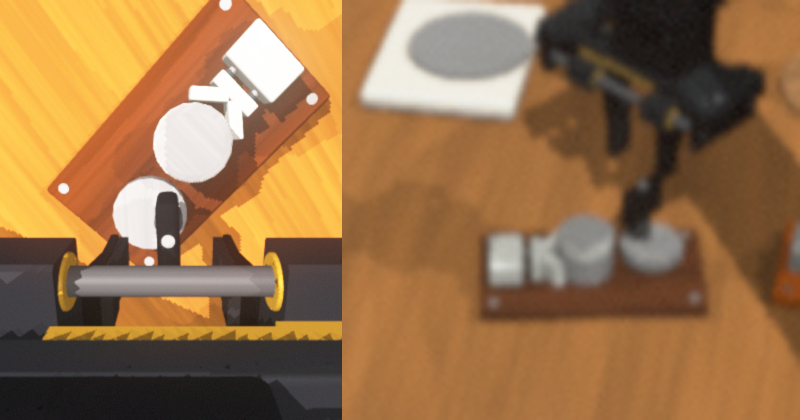

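The bar is upright in the image at column 278, midway between the fingers and about 1 mm left of centre. Side view: tin upright between disc and V. I'll go down and grip.

```bash
python3 -m pendant '[[[-1.3,0.5,20],0],[[0,0,17],0],[[0,0,10],0],[[0,0,0],0]]'
python3 -m pendant '[[[0,0,0],0],[[0,0,0],0],[[0,0,0],0],[[0,0,0],0]]' 8 60
```

```text
time: 12.22
position: [0.4885, -0.3004, 0.0789]
tool_rot: [0.953, -0.303, -0.001, -0.0]
ft_force: [-0.9, 0.3, 0.3]
grip_width: 0.0443
time: 12.72
position: [0.489, -0.3008, 0.0798]
tool_rot: [0.953, -0.303, 0.0, 0.0]
ft_force: [-0.3, 0.5, 1.4]
grip_width: 0.0136
```

```bash
python3 -m pendant '[[[0,0,0],7],[[0,0,0],7],[[0,0,0],7],[[0,0,0],7],[[0,0,0],7],[[0,0,0],7],[[0,0,0],0]]'
python3 -m pendant '[[[0,0,0],5],[[0,0,0],5],[[0,0,0],0]]'
python3 - <<'E'
from h import *
o=robot.get_obs(); T=Ro.from_quat(o["tool_rot"]).as_matrix(); print(o["moment"],"yaw",np.degrees(np.arctan2(T[1,0],T[0,0])))
E
```

```text
time: 13.6
position: [0.4894, -0.3015, 0.0798]
tool_rot: [0.781, -0.624, 0.001, 0.0]
ft_force: [0.3, -1.1, -0.1]
grip_width: 0.0135
time: 13.98
position: [0.4894, -0.3017, 0.0799]
tool_rot: [0.724, -0.689, 0.001, 0.0]
ft_force: [0.7, -2.7, -0.7]
grip_width: 0.0138
[-0.42872922  0.01700156  0.01775997] yaw -87.16425601231134
```

```bash
python3 -m pendant '[[[0,0,0],5],[[0,0,0],5],[[0,0,0],4],[[0,0,0],0],[[0,0,0],0]]'
python3 - <<'E'
from h import *
o=robot.get_obs(); T=Ro.from_quat(o["tool_rot"]).as_matrix(); print(o["moment"],"yaw",np.degrees(np.arctan2(T[1,0],T[0,0])))
w=save("wrist","pics/w5.png")
E
```

```text
time: 14.6
position: [0.4894, -0.3019, 0.0799]
tool_rot: [-0.635, 0.773, -0.001, -0.0]
ft_force: [1.1, -5.2, -1.0]
grip_width: 0.0136
[-0.85592705  0.07100969  0.32707727] yaw -101.17684317942351
```

View pics/w5.png

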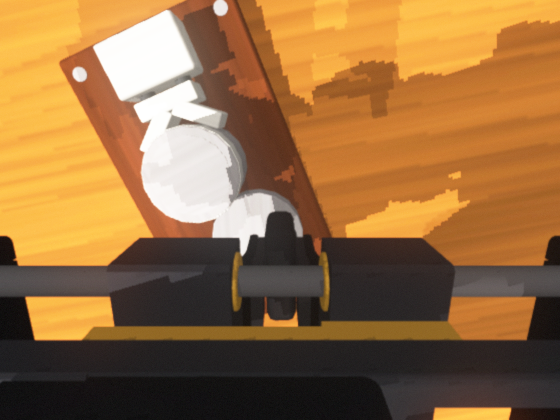

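The disc now presses the tin into the V, with the moment up to 0.33 N m and the cam at about 1.47. I'll turn 2° more, then release, rise and check from above.

```bash
python3 -m pendant '[[[0,0,0],2],[[0,0,0],0],[[0,0,0],0]]'
python3 -m pendant '[[[0,0,0],0],[[0,0,0],0],[[0,0,0],0]]' 44
python3 -m pendant '[[[0,0,-20],0],[[0,0,-50],0],[[0,0,-50],0],[[0,0,-47],0],[[0,0,0],0]]'
python3 - <<'E'
from h import *
o=robot.get_obs(); T=Ro.from_quat(o["tool_rot"]).as_matrix(); print("yaw",np.degrees(np.arctan2(T[1,0],T[0,0])),o["position"])
print(T.T@np.r_[np.array([.6087,-.251])-o["position"][:2],0]*1000)
E
```

```text
time: 15.02
position: [0.4893, -0.3019, 0.0798]
tool_rot: [-0.621, 0.784, -0.001, -0.0]
ft_force: [0.5, -4.9, 0.1]
grip_width: 0.0137
time: 15.4
position: [0.4881, -0.2995, 0.0792]
tool_rot: [-0.62, 0.784, 0.001, 0.0]
ft_force: [-0.3, 0.3, -0.3]
grip_width: 0.0357
time: 16.02
position: [0.4906, -0.3018, 0.2507]
tool_rot: [-0.621, 0.784, -0.004, 0.001]
ft_force: [0.9, -0.0, 0.3]
grip_width: 0.0442
yaw -103.29396872192174 [ 0.4905569  -0.30175779  0.25071011]
[ -76.56378598 -103.30478311    0.50337375]
```

```bash
python3 -m pendant '[[[0,35,0],0],[[0,35,0],0],[[0,0,0],0],[[0,0,0],0]]'
python3 - <<'E'
from h import *
w=save("wrist","pics/w6.png"); s=save("scene","pics/s6.png"); print(w["R"].round(2).tolist())
o=robot.get_obs(); print(o["position"],o["time"])
a=w["pixels"][:250,100:480]; a=cv2.resize(a,(760,500),interpolation=2); cv2.imwrite("pics/m6.png",a)
E
```

```text
time: 16.52
position: [0.4209, -0.2846, 0.246]
tool_rot: [-0.62, 0.784, 0.0, 0.0]
ft_force: [0.9, -0.1, 0.2]
grip_width: 0.044
[[-0.23, -0.97, 0.0], [-0.94, 0.22, 0.26], [-0.25, 0.06, -0.97]]
[ 0.42147895 -0.28494497  0.24622491] 16.625
```

View pics/m6.png

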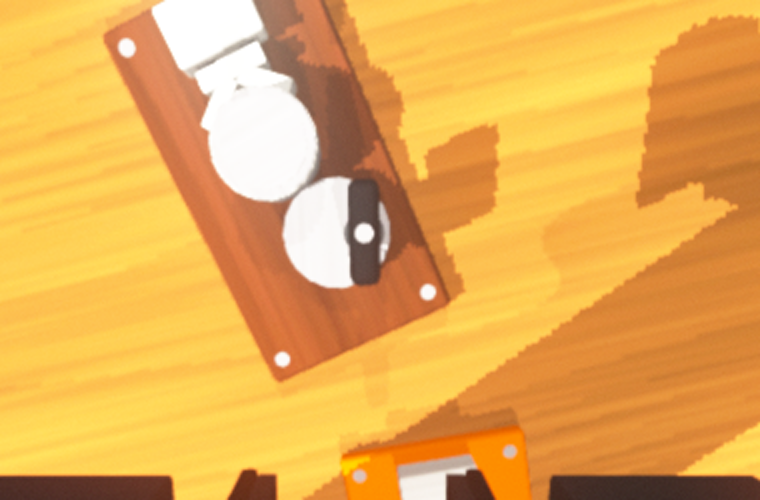

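View pics/s6.png

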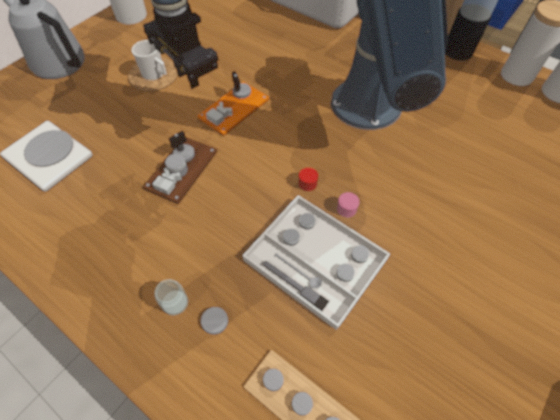

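Run:
```python
from h import *
def frame(w,cam,top):  # world xy of screws at the two cam-end screws and one top; screws at (-.089,+-.0455),(.0895,.0465)
    A=np.array([back(w,p,.014)[:2] for p in cam+top]); 
    B=np.array([[-.089,.0455],[-.089,-.0455],[.090,-.0455]]) 
    if len(top)==2: B=np.vstack([B,[.090,.0455]])
    U,_,V=np.linalg.svd((A-A.mean(0)).T@(B-B.mean(0))); R=U@V
    c=A.mean(0)-R@B.mean(0); print("c",c,np.degrees(np.arctan2(R[1,0],R[0,0])),"res",((A-c)@R-B).round(4).tolist()); return c,R
w2,w6,w3=[dict(np.load(f"pics/w{k}.npz")) for k in (2,6,3)]
for w,cam,top,pts in ((w3,[(324,12),(234,11)],[(241,184),(320,184)],dict(tin=((279.5,107.5),.054),piv=((248,44),.084),V=((279,151.5),.036),blk=((280,161),.036))),
  (w6,[(241,179.5),(314,146)],None,dict(tin=((232,71),.054),piv=((282,116.5),.084),V=((217,36),.036),blk=((210,28),.036)))):
    if top is None:
        A=np.array([back(w,p,.014)[:2] for p in cam+[(163.5,23.5)]]); print(A)
        B=np.array([[-.089,.0455],[-.089,-.0455],[.09,.0455]])
        U,_,V=np.linalg.svd((A-A.mean(0)).T@(B-B.mean(0)));R=U@V;c=A.mean(0)-R@B.mean(0);print(c,np.degrees(np.arctan2(R[1,0],R[0,0])),((A-c)@R-B).round(4).tolist())
    else: c,R=frame(w,cam,top)
    for n,(p,z) in pts.items(): print(n,((back(w,p,z)[:2]-c)@R).round(4))
a,b=back(w6,(282,90),.084),back(w6,(282,142),.084);print("bar yaw",np.degrees(np.arctan2(*(b-a)[1::-1])))
# rectified stop views: board plane z=.036 before/after at 5 px/mm
out=[]
for w in (w2,w3,w6):
    c_,R_=np.array([.5262,-.267]),Ro.from_euler('z',11.2,degrees=True).as_matrix()[:2,:2]
    L=np.array([[.02,-.03],[.1,-.03],[.1,.03],[.02,.03]]); src=np.float32([proj(w,[*(c_+R_@l),.036]) for l in L])
    H=cv2.getPerspectiveTransform(src,np.float32([[0,0],[400,0],[400,300],[0,300]])); out.append(cv2.warpPerspective(w["pixels"],H,(400,300),flags=2))
cv2.imwrite("pics/rect.png",cv2.resize(np.vstack(out)[:, :],(400,900))[:,:] if 0 else np.vstack([np.hstack([out[0],out[1]]),np.hstack([out[2],out[2]*0])]))
```

```text
c [ 0.52661351 -0.26752294] 11.53419650309781 res [[0.0017, -0.0004], [0.0003, -0.0001], [-0.0013, 0.0006], [-0.0007, -0.0001]]
tin [ 0.0058 -0.0003]
piv [-0.0447 -0.0263]
V [ 0.0498 -0.0011]
blk [ 0.0598 -0.0002]
[[ 0.43078168 -0.24092256]
 [ 0.44859255 -0.32978881]
 [ 0.60440911 -0.206233  ]]
[ 0.52634455 -0.26805907] 11.385357095901618 [[0.0007, -0.0], [0.0006, 0.0003], [-0.0013, -0.0003]]
tin [ 0.0128 -0.0005]
piv [-0.0442 -0.0259]
V [ 0.05   -0.0004]
blk [0.059  0.0025]
bar yaw 166.74234472215662
```

View pics/rect.png

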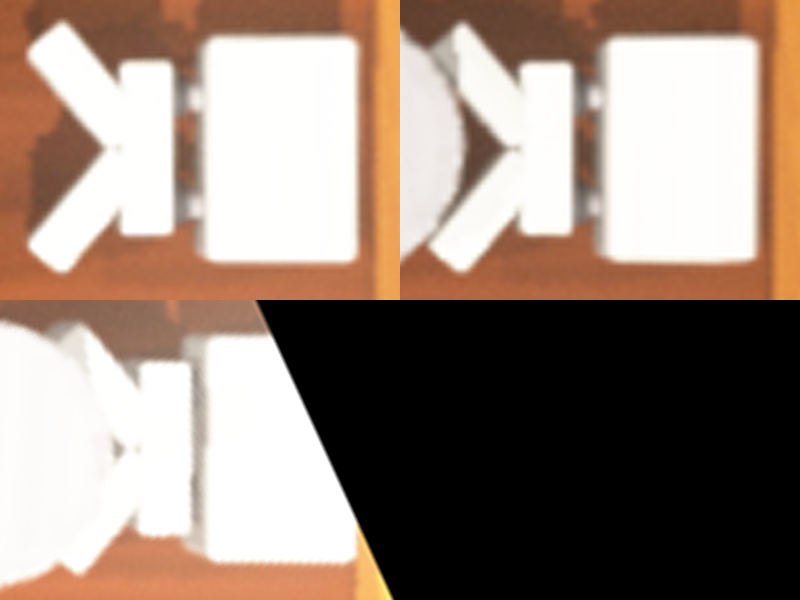

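Between the rectified before and after views, the stop's back plate moved from column 120 to 138 at 5 px/mm. That is about 3.5 mm, while the fixed block shows no real shift. The tin's centre is at board x = 12.8 mm, against a seat of 9 mm at rest, so the two readings agree.

```bash
python3 -c "
from rig import order
print(order.hand_in())"
```

```text
the job is handed in; nothing more can be done
None
```

The biggest tin is clamped on the dark board and the job is handed in, at about 17 s on the robot's clock. I lifted it out of the organiser, stood it upright in front of the V and let go. I then turned the knob clockwise by about 68°, released it and moved the arm clear.

**Clamping:** with the robot clear, the stop measured about 3.5 mm back in the rectified views, and the tin's position (12.8 mm along the board, seat 9 mm at rest) gives about 3.8 mm. Both pass the 2 mm needed. The turned bar puts the cam at about 1.5 rad.

**Everything else:** by eye in the last scene picture, the four small tins, spoon, brush, jar, cap and look-alikes lie where they were. I did not measure their positions.

**Forces:** the readings at the end of each move never went above about 7 N, and no check failed. The two stop readings differ by 0.3 mm, within the camera's 2 mm calibration.

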